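# Load the orange press's infeed tray

## Task

One orange already sits in the far dimple of the orange press's infeed tray. Push the shutter at that end fully shut first, so that the row cannot be pushed out there. Then roll the two loose oranges in one after the other, up the ramp and through the sprung gate, until all three dimples hold an orange and the gate has sprung shut behind them. Keep the oranges rolling on the table and the tray - do not lift them over the sides - and do not shift the kitchen timer, the sample jar or the glass beside the work.

Things in the scene. Friction and masses are not known exactly. Their poses are not given: they have to be found in the camera images.
- feed_tray: Open-topped stainless steel channel, 380 mm long, fixed to the table. Origin at table height on the centre line, below the gate; +x runs along the channel from mouth to far end, +y to its left, z up. Floor top 14 mm above the table. Inside width 96 mm (y = -48 to +48 mm); side sheets 2.5 mm thick, tops 49 mm above the table. Gate post at x = 0, y = -49 mm, 76 mm high.
- mouth (a point): Point on the table at the foot of the ramp, on the centre line, at x = -62 mm in the tray's frame. The ramp, as wide as the channel, rises from there to the floor at x = -8 mm. From x = -14 mm outward the sides flare as lead-in wings, 49 mm high, to y = +-65 mm at x = -64 mm.
- cup_near (a point): Centre of an orange resting in the dimple nearest the gate: 45 mm above the table, x = 94 mm, y = 0 in the tray's frame. The dimple is a round recess in the floor, 40 mm across: an orange sinks 6 mm into it and stays; a sideways push of 2 to 3 N rolls it out again, so it can be pushed on over a dimple to the next.
- cup_mid (a point): The same for the middle dimple, x = 178 mm (oranges in neighbouring dimples are 10 mm apart).
- cup_far (a point): The same for the dimple at the shutter end, x = 262 mm.
- gate (a joint): Sprung gate: bent-wire flap 64 mm long, hinged on the post, across the channel at x = 0, its wires 28 to 67 mm above the table. 0 rad = shut; it swings only inward (to +x), up to 1.5 rad, when an orange or finger pushes it, and its spring (0.02 N m shut, 0.1 N m wide open, under 3 N at the tip) shuts it when let go. It clears an orange resting in the near dimple.
- gate_tip (a point): Free end of the gate, 48 mm above the table; moves with it.
- shutter (a joint): Discharge shutter: steel plate 42 mm high (16 to 58 mm above the table) across the channel's far end at x = 308 mm, in guides 54 mm high at y = +-52 mm. 0 m = fully shut (hard stop); it slides out along the tray's +y, up to 0.09 m, against about 1.5 N of friction, and stays where it is left.
- shutter_tab (a point): Middle of the outer face of the shutter's folded push tab, 36 mm wide along the tray's x, 16 to 60 mm above the table; the point is 40 mm above it, at x = 308 mm and, when shut, y = 65 mm in the tray's frame. The face looks along +y; pushing it along -y shuts the shutter.
- orange_1: Loose orange, a ball about 37 mm in radius (74 mm across), about 0.2 kg, waxed and slippery (friction about 0.25), rolls easily; let go at 0.1 m/s it rolls on some 50 mm. Origin at its centre, 37 mm above the table at the start, when it lies on the table in front of the tray's mouth; its axes turn as it rolls. orange_1 and orange_2 are alike and may go in either free dimple.
- orange_2: Loose orange, a ball about 37 mm in radius (74 mm across), about 0.2 kg, waxed and slippery (friction about 0.25), rolls easily; let go at 0.1 m/s it rolls on some 50 mm. Origin at its centre, 37 mm above the table at the start, when it lies on the table in front of the tray's mouth; its axes turn as it rolls. orange_1 and orange_2 are alike and may go in either free dimple.
- orange_3: A third such orange, which rests in the far dimple from the start and belongs there at the end (any of the three may be the one that ends there). Origin at its centre.
- kitchen_timer: Bystander: round red and white kitchen timer, 66 mm across, 57 mm high, loose; origin under its centre. Must not be shifted.
- sample_jar_3: Bystander: glass sample jar with a pale lid and brown content, 62 mm across, 75 mm high, loose; origin under its centre. Must not be shifted.
- tumbler_2: Bystander: drinking glass, 67 mm across, 95 mm high, loose; origin under its centre. Must not be shifted.
Not all that is in view belongs to the job. Leave any black or pink look-alike of the orange_1 alone.

How it is judged:
By the outcome, as a careful person would: the job done as asked, in the order asked, and still so for the second after the job is handed in, with the robot touching nothing.
It also fails if it takes over 72 s, if anything falls off the work surface, if the arm or the gripper's body presses on something with over 40 N, if the wrist force passes 120 N, or if a joint passes its speed limit or range.

## Robot

A 6-joint arm with a two-finger parallel gripper is mounted at the origin on a cart in front of the work surface, level with it; the furniture and walls round the work are solid. World frame = base frame: x ahead of the robot, y to its left, z up, the work surface at z = 0. Lengths are in m, angles in rad, forces in N, time in s.
With the tool pointing down it reaches from about 0.35 to 0.95 m from the base axis. Payload 17.4 kg.
Tool frame: the origin (TCP) lies at the centre of the arm's flange, where the gripper is bolted on; the fingertips stand 186 mm ahead of it and the grasp point (between the pads) lies 167 mm ahead of it (bot.grip_point_offset is the distance from the TCP to the grasp point, in m); z points along the fingers, y is the line along which they close (so a half turn about z gives the same grasp; the last joint's range is limited). The gripper opens to 93 mm and grips with 3 to 60 N. Pads are 15 mm wide; open, the fingers measure 128 mm over their backs; the gripper's body (75 mm by 188 mm) begins 65 mm behind the grasp point.
Start: joints at [1.18, 0.116, 1.442, -0, 1.584, -0.038], TCP at [0.233, 0.633, 0.405] pointing down, gripper open.
Joint ranges: [-2.83, 2.83], [-0.83, 2.19], [0.07, 2.5], [-1.14, 4.28], [0.01, 3], [-2.97, 2.97]. Speed limits (rad/s): [1.89, 1.89, 2.22, 3.14, 3.14, 3.14].

## Interface

Orientations are given as a unit quaternion [x, y, z, w].
In Python, from station import telemetry, vision, bot, models gives the robot as it stands.
- The arm moves only by the tool step_arm, never from a script. Its argument "rows" is a list that holds one entry, the list of rows, each a list of 6 numbers: the shift along the tool's x, y, z in units of 30 mm (1.0 is 30 mm), then the turn, a rotation vector about the tool's x, y, z in units of 6 degrees (1.0 is 6 degrees). In form: [[[dx, dy, dz, rx, ry, rz], ...]]. A call has 1 to 20 rows; each row is the pose to reach, as a shift and turn from the pose commanded when the call began, along the tool's axes at that moment; what a row does not reach only later rows make up. A row lasts 1/12 s, in which the tool goes at most 41.7 mm and 7.16 degrees, less where a joint would pass 70% of its speed; a pose out of reach is approached as far as the arm can. A call with a gripper value outside its range is refused whole. "jaw" is the opening, from -1 (shut) to 1 (fully open), set as the call begins (left out, the last holds). The fingers move at their own pace and stop on an object; "grip_force" is the grip in N (left out, the last holds). Time passes only in rows, so rows that repeat a pose let the fingers close. It gives the time, the measured TCP pose, the force, the opening and the grip force at its end, in the units of the state.
- telemetry.get_state(): the state, without advancing time (a new reading comes with each control period).
- vision.read_camera(name): name is "scene" or "top" or "wrist"; returns a dict with "frame" (480x640x3 uint8, red, green, blue), "fx", "fy", "cx", "cy" (pixels), "dist_coeffs" ([k1, k2, p1, p2, k3] as OpenCV has them; the pictures are not rectified), "extrinsics" (4x4, takes a point from world to camera coordinates). Camera axes: x right, y down, z forward; pixel columns grow to the right and rows downward; lengths in m; the calibration is good to about 2 mm. A picture is of the moment at which its call begins. There is no depth.
- bot.hand_in(): hands the job in; it is judged then, once.
Trained networks look in a picture, given as the dict that the camera call returned (one of the last four; its "shot" number tells which), for a name from the list of things; names that differ only in an ending like _2 or _b are one class to them, and where a whole thing is asked for, a point or a joint stands for the part that bears it (a point fixed in the world has none). Each returns a list of dicts, best first, with "conf" (0 to 1); they miss things now and then, are a little off and sometimes report something else, mostly with a low value. They report only what shows in the picture. A call takes as long as a camera call. They do not tell look-alikes from the thing itself.
- models.regions_of(picture, label): "mask" (480x640 bool, what is visible of it) and "location" ([column, row] in pixels, amid what is visible of it).
- models.landmark_of(picture, label): "location" ([column, row] in pixels: a listed point, or the origin of a listed thing).
The state is a dict: "time": time; "qpos": joint angles; "dq": joint speeds; "joint_efforts": joint torques, N m; "tcp_pos": TCP position; "orientation": TCP orientation; "wrist_force": force on the tool from outside, world axes, zero at the start; "ft_torque": the same for the moment, N m; "opening": finger opening in m; "gripper_force": force on a finger pad.
Only numpy, scipy, OpenCV 4.12 (cv2) and the standard library are available. Lean on these libraries where they do the work, as an engineer would, in place of code of your own. Each camera call takes 0.05 s, during which the arm holds its last target. There are 200 camera calls.

## Working session

There is one attempt and no reset: what is moved stays moved. The work goes in short steps, Python scripts to look and compute and a tool call to move; the robot and the scene stay as the last step left them, time stands still between calls to the robot, and variables do not carry over. Pictures are saved under pics/ and viewed, at most 10 in all, crops included, and the job is handed in when it is done.

Besides the shell and the picture viewer there is one more tool, called after ">>>" as name([rows], argument=value, ...), one row to a line, values as JSON. step_arm: Moves the arm, as the interface text tells. Its arguments: {"type":"object","properties":{"rows":{"type":"array"},"jaw":{"type":"number"},"grip_force":{"type":"number"}},"required":["rows"]}

```bash
mkdir -p pics; cat > h.py <<'E'
import numpy as np, cv2
from station import telemetry, vision, bot, models
def cam(n): return vision.read_camera(n)
def KD(p): return np.array([[p['fx'],0,p['cx']],[0,p['fy'],p['cy']],[0,0,1.]]),np.array(p['dist_coeffs'],float)
def ray(p,uv):
    K,D=KD(p); n=cv2.undistortPoints(np.array([[uv]],float),K,D)[0,0]
    E=np.array(p['extrinsics']); R,t=E[:3,:3],E[:3,3]
    return -R.T@t, R.T@np.array([n[0],n[1],1.])
def at(p,uv,z):
    o,d=ray(p,uv); return o+d*(z-o[2])/d[2]
def proj(p,X):
    K,D=KD(p);E=np.array(p['extrinsics'])
    return cv2.projectPoints(np.array(X,float).reshape(-1,3),cv2.Rodrigues(E[:3,:3])[0],E[:3,3],K,D)[0].reshape(-1,2)
def save(p,n): cv2.imwrite('pics/'+n,p['frame'][:,:,::-1])
Z=dict(mouth=0,cup_near=.045,cup_mid=.045,cup_far=.045,gate_tip=.048,shutter_tab=.04,orange_1=.037,kitchen_timer=0,sample_jar_3=0,tumbler_2=0,feed_tray=0)
def marks(p,names=Z):
    for k in names:
        try:
            for r in models.landmark_of(p,k)[:4]:
                if r['conf']>.2: print(k,np.round(r['location'],0),round(r['conf'],2),np.round(at(p,r['location'],Z[k]),3))
        except Exception as e: print(k,e)
E
python3 - <<'E'
from h import *
for c in('top','scene'):
    p=cam(c); save(p,c+'0.png'); print(c,np.round(ray(p,(320,240))[0],2)); marks(p)
s=telemetry.get_state(); print(s)
E
```

```text
top [ 0.24 -0.06  1.58]
mouth [326. 239.] 0.58 [ 0.563 -0.082  0.   ]
cup_near [268. 227.] 0.69 [0.586 0.073 0.045]
cup_mid [234. 221.] 0.64 [0.603 0.162 0.045]
cup_far [201. 220.] 0.61 [0.605 0.25  0.045]
gate_tip [300. 240.] 0.48 [ 0.55  -0.013  0.048]
shutter_tab [265. 227.] 0.64 [0.587 0.079 0.04 ]
shutter_tab [178. 258.] 0.63 [0.504 0.309 0.04 ]
orange_1 [371. 230.] 0.92 [ 0.58  -0.2    0.037]
orange_1 [435. 296.] 0.92 [ 0.404 -0.363  0.037]
orange_1 [342. 303.] 0.87 [ 0.388 -0.122  0.037]
orange_1 [386. 304.] 0.79 [ 0.386 -0.233  0.037]
kitchen_timer [353. 186.] 0.97 [ 0.71  -0.156  0.   ]
kitchen_timer [299. 240.] 0.71 [ 0.56  -0.008  0.   ]
kitchen_timer [371. 228.] 0.4 [ 0.592 -0.202  0.   ]
sample_jar_3 [304. 181.] 0.85 [ 0.726 -0.022  0.   ]
sample_jar_3 [434. 244.] 0.67 [ 0.55 -0.37  0.  ]
tumbler_2 [389. 163.] 0.79 [ 0.777 -0.256  0.   ]
feed_tray [299. 234.] 0.85 [ 0.576 -0.008  0.   ]
scene [-0.24 -0.72  0.86]
mouth [427. 261.] 0.67 [ 0.75  -0.262  0.   ]
cup_near [287. 222.] 0.59 [0.582 0.081 0.045]
cup_mid [270. 207.] 0.67 [0.604 0.169 0.045]
cup_far [253. 197.] 0.9 
[... 564 characters left out ...]
{'time': 1.2, 'qpos': array([ 1.18019019e+00,  1.15984749e-01,  1.44159387e+00,  7.21394392e-06,
        1.58403826e+00, -3.77728617e-02]), 'dq': array([ 0.00104787, -0.00106041, -0.00053339, -0.00051823, -0.00116789,
       -0.00202359]), 'joint_efforts': array([ 1.38012751e-03, -7.21037722e+01, -6.22742915e+01,  7.80779868e-02,
        1.85257714e-02, -4.28481997e-05]), 'tcp_pos': array([0.23324181, 0.63342131, 0.40476023]), 'orientation': array([ 1.75502918e-01,  9.84478911e-01, -1.10706116e-05, -6.09914758e-06]), 'wrist_force': array([ 0.19437766, -0.55113843,  0.97146137]), 'ft_torque': array([ 0.05836094, -0.01188127,  0.09898122]), 'gripper_force': 0.0, 'opening': 0.09281329080416882}
```

View pics/top0.png

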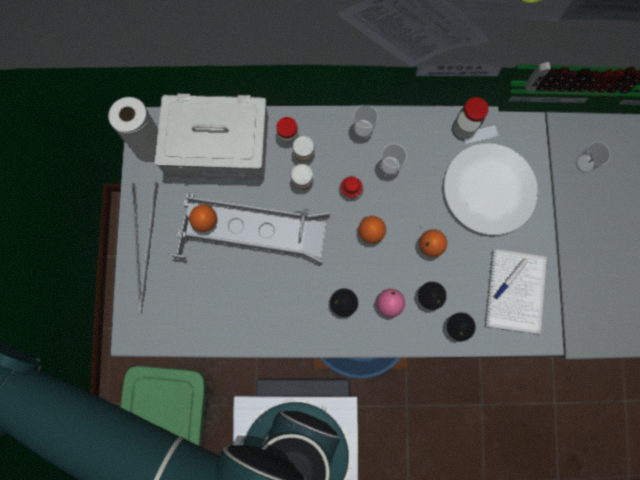

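View pics/scene0.png

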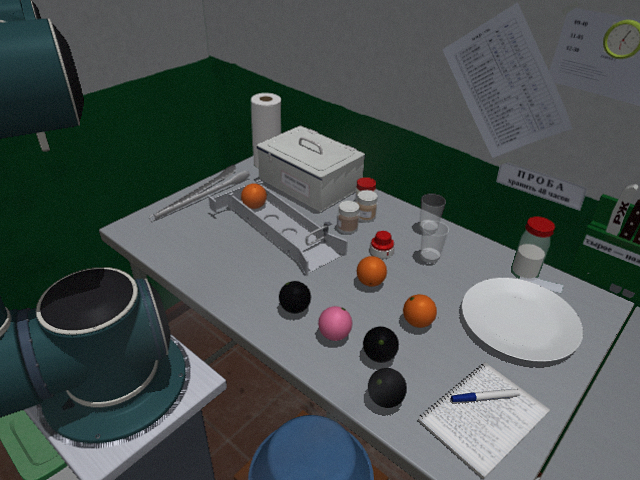

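The top view shows the tray running right to left, with its mouth at about (325,240). The shutter tab sticks out near (180,258), and one orange sits in the far dimple at (203,218). The two loose oranges are at (372,230) and (432,242). The black and pink balls near rows 295–325 are look-alikes. Next I'll fit the tray pose.

```bash
cat >> h.py <<'E'
def T(P,x,y,z):  # tray (mm) -> world
    c,s=np.cos(P[2]),np.sin(P[2]); x=np.asarray(x)/1000;y=np.asarray(y)/1000
    return np.stack([P[0]+c*x-s*y,P[1]+s*x+c*y,0*x+0*y+z/1000],-1)
E
python3 - <<'E'
from h import *
from scipy.optimize import least_squares
obs=[];ps={c:cam(c) for c in('top','scene')}
M=dict(cup_near=(94,0,45),cup_mid=(178,0,45),cup_far=(262,0,45),mouth=(-62,0,0),feed_tray=(0,0,0))
for c,p in ps.items():
    for k,m in M.items():
        for r in models.landmark_of(p,k)[:1]:
            if r['conf']>.4: obs.append((c,m,r['location'],k))
f=lambda P:np.concatenate([proj(ps[c],T(P,*m))[0]-l for c,m,l,k in obs])
s=least_squares(f,[.57,-.01,1.45],loss='soft_l1',f_scale=2); P=s.x
print(P); print([(o[0],o[3],np.round(r,1)) for o,r in zip(obs,f(P).reshape(-1,2))])
np.save('P.npy',P)
for k in('orange_1',):
  for c,p in ps.items():
    for r in models.regions_of(p,k)[:6]:
        m=r['mask'];col=p['frame'][m].mean(0)
        cc,rr=cv2.minEnclosingCircle(np.argwhere(m)[:,::-1].astype(np.float32))
        print(c,np.round(cc),round(r['conf'],2),col.round(),at(p,cc,.037).round(3))
def seg(im,p,a,b,col):
    q=proj(p,[T(P,*a),T(P,*b)]); S=lambda v:tuple(int(i) for i in np.round((v-o)*z))
    cv2.line(im,S(q[0]),S(q[1]),col,1,cv2.LINE_AA)
out=[]
for c,o,(w,h),z in(('top',(165,180),(180,95),4),('scene',(190,170),(200,120),3.5)):
    p=ps[c];o=np.array(o);im=cv2.resize(p['frame'][o[1]:o[1]+h,o[0]:o[0]+w,::-1],(700,int(h*700/w)),interpolation=cv2.INTER_CUBIC);z=700/w
    for y in(-48,48): seg(im,p,(-14,y,49),(308,y,49),(0,255,0))
    seg(im,p,(-62,-62,0),(-62,62,0),(255,0,0)); seg(im,p,(0,-49,76),(0,15,67),(0,0,255))
    for x in(94,178): seg(im,p,(x-20,0,14),(x+20,0,14),(0,255,255));seg(im,p,(x,-20,14),(x,20,14),(0,255,255))
    for d in(0,45,90): seg(im,p,(290,65+d,60),(326,65+d,60),(255,0,255))
    out.append(im)
cv2.imwrite('pics/fit.png',cv2.resize(np.vstack(out),(540,600)))
E
```

```text
[ 0.57521293 -0.00954607  1.42532628]
[('top', 'cup_near', array([-0.1,  2. ])), ('top', 'cup_mid', array([ 1.4, -0.4])), ('top', 'cup_far', array([-0.7, -5.2])), ('top', 'mouth', array([-0.5,  1.3])), ('top', 'feed_tray', array([ 1.5, -0.5])), ('scene', 'cup_near', array([ 0.4, -1.3])), ('scene', 'cup_mid', array([-2.2,  1.2])), ('scene', 'cup_far', array([-0.3,  3. ])), ('scene', 'mouth', array([ 1.8, -1.4])), ('scene', 'feed_tray', array([-1.3, -1.4]))]
top [344. 302.] 0.93 [31. 32. 33.] [ 0.39  -0.126  0.037]
top [203. 217.] 0.83 [141.  74.  38.] [0.614 0.247 0.037]
top [432. 295.] 0.82 [31. 31. 32.] [ 0.407 -0.353  0.037]
top [460. 327.] 0.73 [25. 26. 26.] [ 0.325 -0.425  0.037]
top [390. 302.] 0.69 [148.  84. 107.] [ 0.389 -0.245  0.037]
top [432. 242.] 0.61 [138.  74.  39.] [ 0.547 -0.36   0.037]
scene [420. 311.] 0.98 [139.  66.  24.] [ 0.543 -0.362  0.037]
scene [294. 297.] 0.96 [12. 12. 13.] [ 0.389 -0.126  0.037]
scene [372. 271.] 0.95 [140.  66.  23.] [ 0.581 -0.202  0.037]
scene [381. 344.] 0.93 [15. 15. 16.] [ 0.408 -0.355  0.037]
scene [254. 196.] 0.91 [138.  67.  29.] [0.619 0.253 0.037]
scene [335. 324.] 0.75 [154.  80. 107.] [ 0.387 -0.247  0.037]
```

View pics/fit.png

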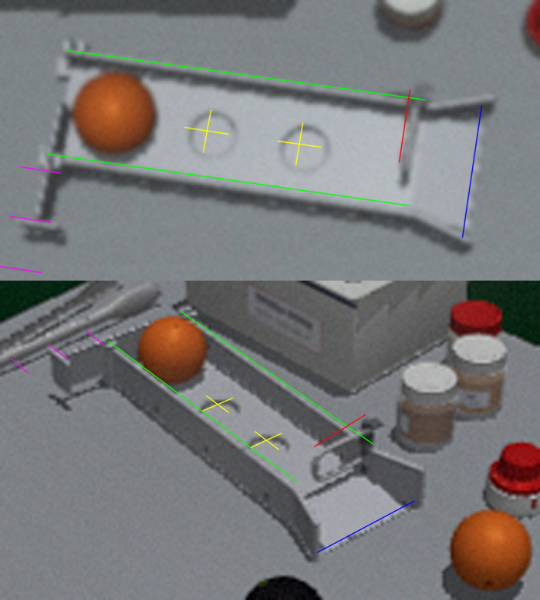

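```bash
python3 - <<'E'
from h import *
from scipy.optimize import least_squares
ps={c:cam(c) for c in('top','scene')}
obs=[('top',(94,0,14),(266,230.6)),('top',(178,0,14),(235.7,225)),('top',(262,0,45),(203,217.9)),
('scene',(94,0,14),(289.3,230.3)),('scene',(178,0,14),(272.2,217.5)),('scene',(262,0,45),(254,196.3))]
f=lambda P:np.concatenate([proj(ps[c],T(P,*m))[0]-l for c,m,l in obs])
P=least_squares(f,[.57,-.01,1.45]).x; print(P,f(P).round(1)); np.save('P.npy',P)
for n,w in (('tabT',(.504,.309)),('tabS',(.514,.302)),('o1',(.579,-.202)),('o2',(.545,-.361))):
    d=np.array(w)-P[:2];c,s=np.cos(P[2]),np.sin(P[2]);print(n,(c*d[0]+s*d[1])*1000,(-s*d[0]+c*d[1])*1000)
im=ps['top']['frame'][235:285,150:215,::-1]
cv2.imwrite('pics/tab.png',np.hstack([cv2.resize(im,(390,300),interpolation=cv2.INTER_CUBIC),cv2.resize(ps['scene']['frame'][180:230,190:255,::-1],(390,300),interpolation=cv2.INTER_CUBIC)]))
E
```

```text
[ 0.57047616 -0.01457024  1.41275071] [ 0.5 -0.8  0.1  0.   0.2 -0.3 -0.1  1.  -1.  -0.  -0.2 -0.6]
tabT 309.07493002519976 116.57387920574544
tabS 303.73605748382636 105.5967921610432
o1 -183.7522215619294 -37.91689287633358
o2 -346.1217758719783 -29.36541153354405
```

View pics/tab.png

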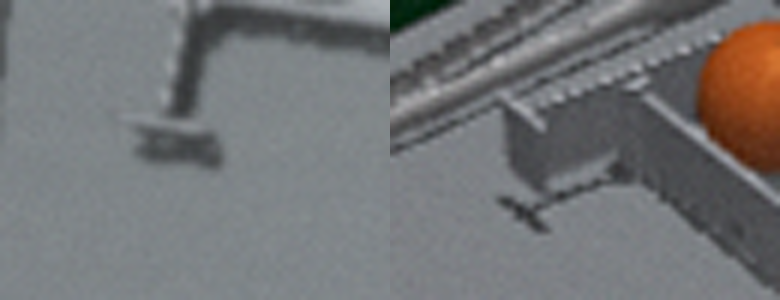

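>>> step_arm([
  [[-11.13,-7.27,2,0,0,-1.86],[-11.13,-7.27,2,0,0,-1.86],[-11.13,-7.27,2,0,0,-1.86],[-11.13,-7.27,2,0,0,-1.86],[-11.13,-7.27,2,0,0,-1.86],[-11.13,-7.27,2,0,0,-1.86],[-11.13,-7.27,2,0,0,-1.86],[-11.13,-7.27,2,0,0,-1.86],[-11.13,-7.27,2,0,0,-1.86],[-11.13,-7.27,2,0,0,-1.86],[-11.13,-7.27,2,0,0,-1.86],[-11.13,-7.27,2,0,0,-1.86],[-11.13,-7.27,4.5,0,0,-1.86],[-11.13,-7.27,4.5,0,0,-1.86],[-11.13,-7.27,5.5,0,0,-1.86],[-11.13,-7.27,6.3,0,0,-1.86],[-11.13,-7.27,6.3,0,0,-1.86],[-11.13,-7.27,6.3,0,0,-1.86]],
], jaw=-1)

```text
time: 3.5
tcp_pos: [0.4707, 0.3142, 0.2156]
orientation: [0.078, 0.997, -0.0, -0.001]
wrist_force: [-0.6, -0.6, 1.6]
opening: 0.0004
gripper_force: 0.0
```

```bash
cat >> h.py <<'E'
from scipy.spatial.transform import Rotation as Ro
def where(P):
    s=telemetry.get_state(); R=Ro.from_quat(s['orientation']).as_matrix(); d=s['tcp_pos'][:2]-P[:2]; c,n=np.cos(P[2]),np.sin(P[2])
    print('t',round(s['time'],2),'world',s['tcp_pos'].round(4),'tray',np.round([c*d[0]+n*d[1],-n*d[0]+c*d[1]],4),'yaw_y-trayx deg',np.degrees(np.arctan2(R[1,1],R[0,1])-P[2]).round(2),'F',s['wrist_force'].round(1),'open',s['opening'])
    return s,R
E
python3 - <<'E'
from h import *
P=np.load('P.npy'); where(P)
p=cam('top'); save(p,'a.png')
o=p['frame'][190:290,130:280,::-1]; p2=cam('scene')
cv2.imwrite('pics/a.png',np.hstack([cv2.resize(o,(400,267)),cv2.resize(p2['frame'][150:250,150:300,::-1],(400,267))]))
for q,uv in((p,(178,255.7)),(p2,(212.5,198.7))): print(at(q,uv,.06))
E
```

```text
t 3.5 world [0.4707 0.3142 0.2156] tray [0.3089 0.1503] yaw_y-trayx deg 0.06 F [-0.6 -0.6  1.6] open 0.0004238147980235129
[0.50682425 0.30333281 0.06      ]
[0.5062612  0.29976216 0.06      ]
```

View pics/a.png

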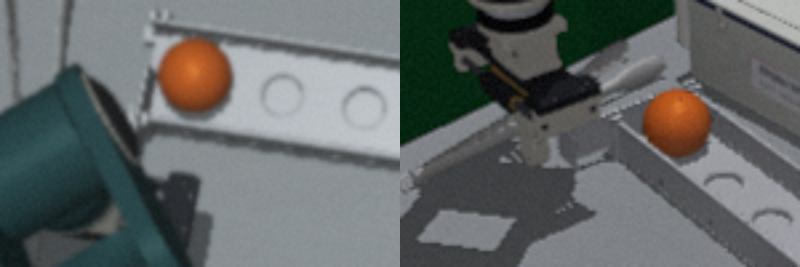

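The fingers stand just outside the tab, which is at about tray y 112 mm. Now I'll push it shut.

>>> step_arm([
  [[-0.3,-0.1,0,0,0,0],[-0.6,-0.1,0,0,0,0],[-0.9,-0.1,0,0,0,0],[-1.15,-0.1,0,0,0,0],[-1.4,-0.1,0,0,0,0],[-1.6,-0.1,0,0,0,0],[-1.8,-0.1,0,0,0,0],[-2.0,-0.1,0,0,0,0],[-2.2,-0.1,0,0,0,0],[-2.35,-0.1,0,0,0,0],[-2.45,-0.1,0,0,0,0],[-2.5,-0.1,0,0,0,0],[-2.55,-0.1,0,0,0,0],[-2.55,-0.1,0,0,0,0]],
])

```text
time: 4.77
tcp_pos: [0.5445, 0.2989, 0.2155]
orientation: [0.079, 0.997, -0.0, -0.004]
wrist_force: [-35.4, 0.5, 18.4]
opening: 0.0004
gripper_force: 17.5
```

>>> step_arm([
  [[0.8,0,0,0,0,0],[1.0,0,-1,0,0,0],[1.0,0,-2.2,0,0,0],[0,-2,-3.5,0,0,1],[-0.5,-3.3,-3.5,0,0,2],[-0.8,-4.6,-3.5,0,0,3],[-1.1,-5.9,-3.5,0,0,4],[-1.4,-7.2,-3.5,0,0,5],[-1.7,-8.5,-3.5,0,0,6],[-2.0,-9.8,-3.5,0,0,7],[-2.4,-11.1,-3.5,0,0,8],[-2.8,-12.4,-3.5,0,0,9],[-3.1,-13.7,-3.5,0,0,10],[-3.4,-15.0,-3.5,0,0,11],[-3.8,-16.3,-3.5,0,0,12],[-4.28,-17.5,-3.5,0,0,12],[-4.28,-18.07,-3.5,0,0,12],[-4.28,-18.07,-3.5,0,0,12],[-4.28,-18.07,-3.5,0,0,12]],
], jaw=-0.14, grip_force=20)

```text
time: 6.35
tcp_pos: [0.5876, -0.2587, 0.3203]
orientation: [0.651, 0.759, -0.0, -0.0]
wrist_force: [0.4, -0.1, 0.4]
opening: 0.0399
gripper_force: 0.0
```

```bash
cat >> h.py <<'E'
def plan(P,way,z,s,R):
    # way: ball centre x,y (mm, tray), heading deg, fingers' distance behind ball
    for x,y,a,b in way:
        r=np.radians(a); q=T(P,x-b*np.cos(r),y-b*np.sin(r),z*1000)
        d=R.T@(q-s['tcp_pos'])/.03
        cur=np.degrees(np.arctan2(R[1,1],R[0,1])-P[2])+90
        w=-((a-cur+90)%180-90)/6
        print([round(v,2) for v in (*d,0,0,w)],end=', ')
    print()
def balls(P,p):
    for r in models.regions_of(p,'orange_1')[:9]:
        m=r['mask'];col=p['frame'][m].mean(0)
        if col[0]<1.5*col[1] or col[2]>.7*col[1]: continue
        cc,rr=cv2.minEnclosingCircle(np.argwhere(m)[:,::-1].astype(np.float32))
        for z in(.037,.051):
            w=at(p,cc,z); d=w[:2]-P[:2];c,n=np.cos(P[2]),np.sin(P[2])
            print('ball z',z,np.round([c*d[0]+n*d[1],-n*d[0]+c*d[1]],3),'px',np.round(cc),'r',round(rr,1),round(r['conf'],2))
E
python3 - <<'E'
from h import *
P=np.load('P.npy'); s,R=where(P)
p=cam('top'); p2=cam('scene')
balls(P,p); balls(P,p2)
for q in(p,p2): marks(q,['shutter_tab'])
print('tab shut expected',proj(p,T(P,308,65,40)),proj(p2,T(P,308,65,40)))
cv2.imwrite('pics/b.png',np.hstack([cv2.resize(p['frame'][170:320,160:460,::-1],(400,200)),cv2.resize(p2['frame'][150:300,150:450,::-1],(400,200))]))
E
```

```text
t 6.35 world [ 0.5876 -0.2587  0.3203] tray [-0.2384 -0.0554] yaw_y-trayx deg -72.13 F [ 0.4 -0.1  0.4] open 0.0399276974046769
ball z 0.037 [-0.355 -0.028] px [436. 244.] r 13.0 0.76
ball z 0.051 [-0.352 -0.025] px [436. 244.] r 13.0 0.76
ball z 0.037 [ 0.264 -0.002] px [203. 218.] r 14.4 0.62
ball z 0.051 [0.261 0.001] px [203. 218.] r 14.4 0.62
ball z 0.037 [-0.347 -0.028] px [419. 311.] r 17.5 0.78
ball z 0.051 [-0.355 -0.016] px [419. 311.] r 17.5 0.78
ball z 0.037 [-0.186 -0.04 ] px [372. 271.] r 15.8 0.71
ball z 0.051 [-0.197 -0.028] px [372. 271.] r 15.8 0.71
shutter_tab [183. 238.] 0.61 [0.559 0.296 0.04 ]
shutter_tab [228. 197.] 0.51 [0.562 0.299 0.04 ]
shutter_tab [373. 274.] 0.41 [ 0.571 -0.212  0.04 ]
shutter_tab [343. 225.] 0.27 [ 0.679 -0.035  0.04 ]
tab shut expected [[181.82695527 239.08993652]] [[226.25984774 197.83754396]]
```

View pics/b.png

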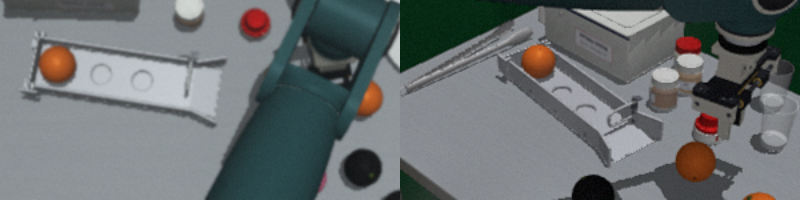

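The shutter is shut. The oranges are still in place, with orange 1 at tray (-185,-39) mm.

```bash
python3 - <<'E'
from h import *
P=np.load('P.npy'); s,R=where(P)
print('down');plan(P,[(-185,-39,18,55)],.212,s,R)
A=[(-185,-39,18,50),(-185,-39,18,45),(-185,-39,18,40)]+[(-185+x,-39+x*.325,18,38) for x in range(8,105,10)]
e=[(-75,-4.0,15,38),(-67,-2,11,38),(-59,-1,7,38),(-51,0,3,38),(-43,0,0,38),(-35,0,0,38)]
print(len(A+e));plan(P,A+e,.212,s,R)
E
```

```text
t 6.65 world [ 0.5879 -0.2561  0.321 ] tray [-0.2358 -0.0552] yaw_y-trayx deg -71.92 F [-0.1 -0.6  0.3] open 0.040202622301232664
down
[np.float64(-0.06), np.float64(0.01), np.float64(3.63), 0, 0, np.float64(0.01)], 
19
[np.float64(0.11), np.float64(0.01), np.float64(3.63), 0, 0, np.float64(0.01)], [np.float64(0.28), np.float64(0.01), np.float64(3.63), 0, 0, np.float64(0.01)], [np.float64(0.44), np.float64(0.01), np.float64(3.63), 0, 0, np.float64(0.01)], [np.float64(0.79), np.float64(0.01), np.float64(3.63), 0, 0, np.float64(0.01)], [np.float64(1.14), np.float64(0.01), np.float64(3.63), 0, 0, np.float64(0.01)], [np.float64(1.49), np.float64(0.01), np.float64(3.63), 0, 0, np.float64(0.01)], [np.float64(1.84), np.float64(0.01), np.float64(3.63), 0, 0, np.float64(0.01)], [np.float64(2.19), np.float64(0.01), np.float64(3.63), 0, 0, np.float64(0.01)], [np.float64(2.54), np.float64(0.01), np.float64(3.63), 0, 0, np.float64(0.01)], [np.float64(2.89), np.float64(0.01), np.float64(3.63), 0, 0, np.float64(0.01)], [np.float64(3.24), np.float64(0.01), np.float64(3.63), 0, 0, np.float64(0.01)], [np.float64(3.59), np.float64(0.01), np.float64(3.63), 0, 0, np.float64(0.01)], [np.float64(3.95), np.float64(0.01), np.float64(3.63), 0, 0, np.float64(0.01)], [np.float64(4.36), np.float64(-0.03), np.float64(3.63), 0, 0, np.float64(0.51)], [np.float64(4.64), np.float64(-0.1), np.float64(3.63), 0, 0, np.float64(1.18)], [np.float64(4.92), np.float64(-0.13), np.float64(3.63), 0, 0, np.float64(1.85)], [np.float64(5.2), np.float64(-0.17), np.float64(3.63), 0, 0, np.float64(2.51)], [np.float64(5.48), np.float64(-0.15), np.float64(3.63), 0, 0, np.float64(3.01)], [np.float64(5.73), np.float64(-0.07), np.float64(3.63), 0, 0, np.float64(3.01)],
```

>>> step_arm([
  [[0,0,1.3,0,0,0],[0,0,2.6,0,0,0],[0,0,3.4,0,0,0],[0,0,3.63,0,0,0],[0.1,0,3.63,0,0,0],[0.28,0,3.63,0,0,0],[0.44,0,3.63,0,0,0],[0.65,0,3.63,0,0,0],[0.9,0,3.63,0,0,0],[1.15,0,3.63,0,0,0],[1.4,0,3.63,0,0,0],[1.65,0,3.63,0,0,0],[1.9,0,3.63,0,0,0],[2.15,0,3.63,0,0,0],[2.35,0,3.63,0,0,0],[2.55,0,3.63,0,0,0],[2.7,0,3.63,0,0,0],[2.8,0,3.63,0,0,0],[2.85,0,3.63,0,0,0]],
])

```text
time: 8.23
tcp_pos: [0.5745, -0.1723, 0.2119]
orientation: [0.65, 0.76, -0.0, 0.0]
wrist_force: [-0.4, -0.2, -0.3]
opening: 0.0398
gripper_force: 0.0
```

```bash
python3 - <<'E'
from h import *
P=np.load('P.npy'); s,R=where(P)
p=cam('top'); p2=cam('scene')
balls(P,p); balls(P,p2); s,R=where(P)
e=[(-85,-6.0,16,38),(-77,-4.0,14,38),(-69,-2,11,38),(-61,-1,7,38),(-53,0,3,38)]+[(x,0,0,38) for x in range(-45,80,8)]
print(len(e));plan(P,e,.212,s,R)
E
```

```text
t 8.23 world [ 0.5745 -0.1723  0.2119] tray [-0.1552 -0.0288] yaw_y-trayx deg -71.99 F [-0.4 -0.2 -0.3] open 0.039848613476138814
ball z 0.037 [-0.347 -0.03 ] px [433. 243.] r 14.4 0.95
ball z 0.051 [-0.345 -0.027] px [433. 243.] r 14.4 0.95
ball z 0.037 [-0.114 -0.036] px [346. 227.] r 7.6 0.6
ball z 0.051 [-0.114 -0.033] px [346. 227.] r 7.6 0.6
ball z 0.037 [-0.347 -0.029] px [420. 310.] r 16.4 0.71
ball z 0.051 [-0.355 -0.017] px [420. 310.] r 16.4 0.71
ball z 0.037 [ 0.273 -0.006] px [254. 196.] r 13.1 0.62
ball z 0.051 [0.254 0.006] px [254. 196.] r 13.1 0.62
ball z 0.037 [-0.121  0.007] px [340. 266.] r 11.9 0.59
ball z 0.051 [-0.133  0.018] px [340. 266.] r 11.9 0.59
t 8.43 world [ 0.5745 -0.1729  0.2118] tray [-0.1557 -0.0289] yaw_y-trayx deg -72.01 F [-0.1  0.9  0.5] open 0.04017748563604281
21
[np.float64(1.21), np.float64(-0.04), np.float64(-0.01), 0, 0, np.float64(0.33)], [np.float64(1.49), np.float64(-0.07), np.float64(-0.01), 0, 0, np.float64(0.67)], [np.float64(1.77), np.float64(-0.11), np.float64(-0.01), 0, 0, np.float64(1.17)], [np.float64(2.05), np.float64(-0.15), 
[... 703 characters left out ...]
, np.float64(0.41), np.float64(-0.01), 0, 0, np.float64(3.0)], [np.float64(4.63), np.float64(0.49), np.float64(-0.01), 0, 0, np.float64(3.0)], [np.float64(4.89), np.float64(0.57), np.float64(-0.01), 0, 0, np.float64(3.0)], [np.float64(5.14), np.float64(0.66), np.float64(-0.01), 0, 0, np.float64(3.0)], [np.float64(5.39), np.float64(0.74), np.float64(-0.01), 0, 0, np.float64(3.0)], [np.float64(5.65), np.float64(0.82), np.float64(-0.01), 0, 0, np.float64(3.0)], [np.float64(5.9), np.float64(0.9), np.float64(-0.01), 0, 0, np.float64(3.0)], [np.float64(6.15), np.float64(0.99), np.float64(-0.01), 0, 0, np.float64(3.0)], [np.float64(6.41), np.float64(1.07), np.float64(-0.01), 0, 0, np.float64(3.0)],
```

>>> step_arm([
  [[0.2,0,0,0,0,0],[0.42,0,0,0,0,0],[0.67,-0.01,0,0,0,0.1],[0.93,-0.02,0,0,0,0.2],[1.21,-0.04,0,0,0,0.33],[1.49,-0.07,0,0,0,0.67],[1.77,-0.11,0,0,0,1.17],[2.05,-0.15,0,0,0,1.83],[2.33,-0.19,0,0,0,2.5],[2.6,-0.17,0,0,0,3],[2.86,-0.09,0,0,0,3],[3.11,0,0,0,0,3],[3.36,0.08,0,0,0,3],[3.62,0.16,0,0,0,3],[3.82,0.23,0,0,0,3],[3.95,0.27,0,0,0,3],[4.0,0.28,0,0,0,3]],
])

```text
time: 9.85
tcp_pos: [0.5642, -0.0522, 0.2117]
orientation: [0.76, 0.649, -0.0, -0.0]
wrist_force: [-2.7, -3.8, 1.9]
opening: 0.0401
gripper_force: 2.3
```

```bash
python3 - <<'E'
from h import *
P=np.load('P.npy'); s,R=where(P)
p=cam('top'); p2=cam('scene'); p3=cam('wrist')
balls(P,p); balls(P,p2); 
cv2.imwrite('pics/c.png',np.hstack([cv2.resize(p['frame'][190:280,260:380,::-1],(267,200)),cv2.resize(p2['frame'][190:310,250:410,::-1],(267,200)),cv2.resize(p3['frame'][:,:,::-1],(266,200))]))
E
```

```text
t 9.85 world [ 0.5642 -0.0522  0.2117] tray [-0.0381  0.0003] yaw_y-trayx deg -89.95 F [-2.7 -3.8  1.9] open 0.04012364444513521
ball z 0.037 [-0.346 -0.03 ] px [433. 243.] r 14.8 0.91
ball z 0.051 [-0.344 -0.027] px [433. 243.] r 14.8 0.91
ball z 0.037 [ 0.265 -0.003] px [203. 217.] r 14.2 0.8
ball z 0.051 [0.262 0.   ] px [203. 217.] r 14.2 0.8
ball z 0.037 [0.016 0.009] px [294. 236.] r 8.4 0.61
ball z 0.051 [0.015 0.012] px [294. 236.] r 8.4 0.61
ball z 0.037 [-0.347 -0.031] px [420. 310.] r 17.1 0.89
ball z 0.051 [-0.355 -0.018] px [420. 310.] r 17.1 0.89
ball z 0.037 [ 0.272 -0.005] px [254. 196.] r 12.8 0.88
ball z 0.051 [0.253 0.006] px [254. 196.] r 12.8 0.88
ball z 0.037 [ 0.005 -0.008] px [312. 239.] r 13.6 0.53
ball z 0.051 [-0.009  0.004] px [312. 239.] r 13.6 0.53
```

View pics/c.png

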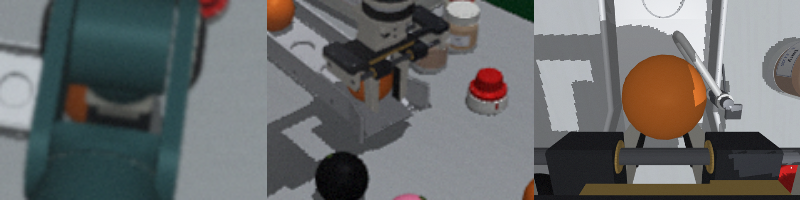

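>>> step_arm([
  [[0.2,0,0,0,0,0],[0.45,0,0,0,0,0],[0.7,0,0,0,0,0],[0.95,0,0,0,0,0],[1.2,0,0,0,0,0],[1.45,0,0,0,0,0],[1.7,0,0,0,0,0],[1.95,0,0,0,0,0],[2.2,0,0,0,0,0],[2.45,0,0,0,0,0],[2.7,0,0,0,0,0],[2.95,0,0,0,0,0],[3.2,0,0,0,0,0],[3.4,0,0,0,0,0],[3.6,0,0,0,0,0],[3.8,0,0,0,0,0],[4.0,0,0,0,0,0],[4.1,0,0,0,0,0]],
])

```text
time: 11.6
tcp_pos: [0.5837, 0.0694, 0.2119]
orientation: [0.761, 0.649, 0.0, 0.0]
wrist_force: [1.0, -0.1, 0.1]
opening: 0.0402
gripper_force: 0.0
```

```bash
python3 - <<'E'
from h import *
P=np.load('P.npy'); where(P)
p=cam('wrist'); p2=cam('scene'); balls(P,p);balls(P,p2)
cv2.imwrite('pics/d.png',np.hstack([cv2.resize(p['frame'][:,:,::-1],(400,300)),cv2.resize(p2['frame'][150:300,200:400,::-1],(400,300))]))
E
```

```text
t 11.6 world [0.5837 0.0694 0.2119] tray [0.085  0.0002] yaw_y-trayx deg -89.98 F [ 1.  -0.1  0.1] open 0.040226956777030226
ball z 0.037 [ 0.125 -0.001] px [316. 224.] r 105.4 0.81
ball z 0.051 [ 0.127 -0.001] px [316. 224.] r 105.4 0.81
ball z 0.037 [ 0.272 -0.005] px [253. 196.] r 12.8 0.63
ball z 0.051 [0.254 0.007] px [253. 196.] r 12.8 0.63
ball z 0.037 [-0.348 -0.028] px [420. 311.] r 16.8 0.59
ball z 0.051 [-0.356 -0.016] px [420. 311.] r 16.8 0.59
```

View pics/d.png

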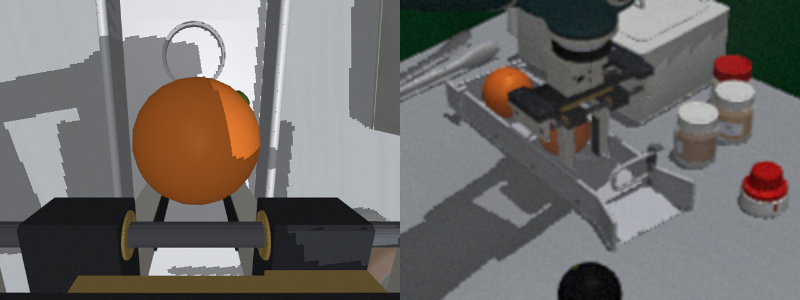

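>>> step_arm([
  [[0.15,0,0,0,0,0],[0.35,0,0,0,0,0],[0.55,0,0,0,0,0],[0.75,0,0,0,0,0],[0.95,0,0,0,0,0],[1.15,0,0,0,0,0],[1.3,0,0,0,0,0],[1.45,0,0,0,0,0],[1.6,0,0,0,0,0],[1.7,0,0,0,0,0],[1.72,0,0,0,0,0],[1.72,0,0,0,0,0]],
])

```text
time: 12.8
tcp_pos: [0.5916, 0.1197, 0.2118]
orientation: [0.761, 0.649, -0.0, -0.0]
wrist_force: [-0.3, -0.5, 0.3]
opening: 0.04
gripper_force: 0.0
```

```bash
python3 - <<'E'
from h import *
P=np.load('P.npy'); where(P)
p=cam('wrist'); balls(P,p); p2=cam('scene'); balls(P,p2)
E
```

```text
t 12.8 world [0.5916 0.1197 0.2118] tray [0.136  0.0003] yaw_y-trayx deg -89.99 F [-0.3 -0.5  0.3] open 0.040046952259444525
ball z 0.037 [0.255 0.001] px [310.   3.] r 108.5 0.91
ball z 0.051 [0.251 0.001] px [310.   3.] r 108.5 0.91
ball z 0.037 [0.178 0.002] px [309. 218.] r 99.5 0.68
ball z 0.051 [0.18  0.002] px [309. 218.] r 99.5 0.68
ball z 0.037 [-0.347 -0.028] px [419. 311.] r 16.6 0.6
ball z 0.051 [-0.355 -0.016] px [419. 311.] r 16.6 0.6
ball z 0.037 [0.264 0.024] px [246. 200.] r 7.9 0.6
ball z 0.051 [0.246 0.036] px [246. 200.] r 7.9 0.6
ball z 0.037 [ 0.181 -0.002] px [271. 210.] r 12.6 0.54
ball z 0.051 [0.164 0.009] px [271. 210.] r 12.6 0.54
```

>>> step_arm([
  [[-0.1,0,-0.5,0,0,0],[-0.1,0,-1.8,0,0,0],[-0.1,0,-3.1,0,0,0],[-1,0,-3.6,0,0,0],[-2.3,0.1,-3.6,0,0,0],[-3.6,0.2,-3.6,0,0,0],[-4.9,0.3,-3.6,0,0,0],[-6.2,0.4,-3.6,0,0,-0.3],[-7.5,0.5,-3.6,0,0,-0.6],[-8.8,0.6,-3.6,0,0,-1],[-10.1,0.7,-3.6,0,0,-1],[-11.4,0.8,-3.6,0,0,-1],[-12.7,0.9,-3.6,0,0,-1],[-14,1,-3.6,0,0,-1],[-15.3,1.1,-3.6,0,0,-1],[-16.6,1.18,-3.6,0,0,-1],[-17.6,1.18,-3.6,0,0,-1],[-18.03,1.18,-3.6,0,0,-1],[-18.03,1.18,-3.6,0,0,-1],[-18.03,1.18,-3.6,0,0,-1]],
])

```text
time: 14.67
tcp_pos: [0.5413, -0.4202, 0.3195]
orientation: [0.726, 0.688, 0.0, -0.0]
wrist_force: [0.2, 0.5, -0.4]
opening: 0.04
gripper_force: 0.0
```

```bash
python3 - <<'E'
from h import *
P=np.load('P.npy'); where(P)
for c in('wrist','top','scene'): print(c);p=cam(c); balls(P,p)
s,R=where(P)
E
```

```text
t 14.67 world [ 0.5413 -0.4202  0.3195] tray [-0.4051 -0.035 ] yaw_y-trayx deg -84.06 F [ 0.2  0.5 -0.4] open 0.03997408337387015
wrist
ball z 0.037 [-0.345 -0.028] px [313. 159.] r 57.5 0.87
ball z 0.051 [-0.344 -0.028] px [313. 159.] r 57.5 0.87
top
ball z 0.037 [ 0.179 -0.002] px [234. 222.] r 15.0 0.71
ball z 0.051 [0.176 0.001] px [234. 222.] r 15.0 0.71
ball z 0.037 [ 0.265 -0.002] px [203. 217.] r 13.8 0.68
ball z 0.051 [0.262 0.001] px [203. 217.] r 13.8 0.68
ball z 0.037 [-0.328 -0.041] px [426. 238.] r 10.7 0.47
ball z 0.051 [-0.326 -0.038] px [426. 238.] r 10.7 0.47
scene
ball z 0.037 [ 0.272 -0.005] px [254. 196.] r 12.9 0.89
ball z 0.051 [0.253 0.007] px [254. 196.] r 12.9 0.89
ball z 0.037 [-0.347 -0.029] px [420. 311.] r 17.1 0.61
ball z 0.051 [-0.356 -0.017] px [420. 311.] r 17.1 0.61
ball z 0.037 [ 0.187 -0.007] px [271. 209.] r 13.2 0.56
ball z 0.051 [0.17  0.005] px [271. 209.] r 13.2 0.56
t 14.97 world [ 0.5418 -0.4191  0.3201] tray [-0.404  -0.0354] yaw_y-trayx deg -83.93 F [-0.1  0.2  0. ] open 0.04018275693593502
```

>>> step_arm([
  [[0,0,1.3,0,0,0],[0,0,2.6,0,0,0],[0,0,3.4,0,0,0],[0,0,3.6,0,0,0],[0.2,0,3.6,0,0,0],[0.4,0,3.6,0,0,0],[0.6,0,3.6,0,0,0],[0.8,0,3.6,0,0,0],[1.05,0,3.6,0,0,0],[1.3,0,3.6,0,0,0],[1.6,0,3.6,0,0,0],[1.9,0,3.6,0,0,0],[2.2,0,3.6,0,0,0],[2.5,0,3.6,0,0,0],[2.8,0,3.6,0,0,0],[3.1,0,3.6,0,0,0],[3.4,0,3.6,0,0,0],[3.7,0,3.6,0,0,0],[4.0,0,3.6,0,0,0],[4.3,0,3.6,0,0,0]],
])

```text
time: 16.63
tcp_pos: [0.5484, -0.2905, 0.2118]
orientation: [0.726, 0.688, -0.0, 0.0]
wrist_force: [0.7, 0.4, 0.5]
opening: 0.04
gripper_force: 0.1
```

>>> step_arm([
  [[0.3,0,0,0,0,0],[0.6,0,0,0,0,0],[0.9,0,0,0,0,0],[1.2,0,0,0,0,0],[1.5,0,0,0,0,0],[1.8,0,0,0,0,0],[2.1,0,0,0,0,0],[2.4,0,0,0,0,0],[2.7,0,0,0,0,0],[3.0,0,0,0,0,0],[3.3,0,0,0,0,0],[3.6,0,0,0,0,0],[3.9,0,0,0,0,0],[4.15,0,0,0,0,0],[4.4,0,0,0,0,0],[4.6,0,0,0,0,0],[4.75,0,0,0,0,0],[4.85,0,0,0,0,0]],
])

```text
time: 18.13
tcp_pos: [0.5561, -0.1455, 0.2119]
orientation: [0.726, 0.688, -0.0, 0.0]
wrist_force: [0.0, -0.0, -0.3]
opening: 0.0401
gripper_force: 0.0
```

```bash
python3 - <<'E'
from h import *
P=np.load('P.npy'); where(P)
for c in('wrist','scene'): print(c);p=cam(c); balls(P,p)
s,R=where(P)
plan(P,[(-80,-1,6,38),(-72,0,4.5,38),(-64,0,3,38),(-56,0,1.5,38),(-48,0,0,38),(0,0,0,38),(30,0,0,38)],.212,s,R)
E
```

```text
t 18.13 world [ 0.5561 -0.1455  0.2119] tray [-0.1316 -0.0064] yaw_y-trayx deg -83.98 F [ 0.  -0.  -0.3] open 0.04009964929763739
wrist
ball z 0.037 [-0.086 -0.001] px [312. 209.] r 96.7 0.82
ball z 0.051 [-0.084 -0.001] px [312. 209.] r 96.7 0.82
scene
ball z 0.037 [ 0.274 -0.005] px [253. 196.] r 12.7 0.9
ball z 0.051 [0.255 0.007] px [253. 196.] r 12.7 0.9
ball z 0.037 [ 0.186 -0.006] px [271. 209.] r 13.1 0.67
ball z 0.051 [0.169 0.006] px [271. 209.] r 13.1 0.67
ball z 0.037 [-0.097  0.027] px [328. 264.] r 9.6 0.51
ball z 0.051 [-0.11   0.038] px [328. 264.] r 9.6 0.51
t 18.33 world [ 0.5561 -0.1461  0.2119] tray [-0.1322 -0.0065] yaw_y-trayx deg -84.0 F [ 0.3  0.6 -0.6] open 0.040207442063186
[np.float64(0.48), np.float64(-0.0), np.float64(-0.0), 0, 0, np.float64(0.0)], [np.float64(0.75), np.float64(-0.04), np.float64(-0.0), 0, 0, np.float64(0.25)], [np.float64(1.02), np.float64(-0.04), np.float64(-0.01), 0, 0, np.float64(0.5)], [np.float64(1.29), np.float64(-0.05), np.float64(-0.01), 0, 0, np.float64(0.75)], [np.float64(1.55), np.float64(-0.05), np.float64(-0.01), 0, 0, np.float64(1.0)], [np.float64(3.15), np.float64(0.11), np.float64(-0.01), 0, 0, np.float64(1.0)], [np.float64(4.14), np.float64(0.22), np.float64(-0.01), 0, 0, np.float64(1.0)],
```

>>> step_arm([
  [[0.22,0,0,0,0,0],[0.48,0,0,0,0,0],[0.75,-0.03,0,0,0,0.25],[1.02,-0.04,0,0,0,0.5],[1.29,-0.05,0,0,0,0.75],[1.55,-0.05,0,0,0,1],[1.8,-0.03,0,0,0,1],[2.05,0,0,0,0,1],[2.3,0.02,0,0,0,1],[2.55,0.05,0,0,0,1],[2.8,0.08,0,0,0,1],[3.05,0.1,0,0,0,1],[3.3,0.13,0,0,0,1],[3.55,0.16,0,0,0,1],[3.75,0.18,0,0,0,1],[3.95,0.2,0,0,0,1],[4.1,0.22,0,0,0,1]],
])

```text
time: 19.75
tcp_pos: [0.5693, -0.0228, 0.2118]
orientation: [0.761, 0.649, -0.0, -0.0]
wrist_force: [-2.6, -3.0, 1.6]
opening: 0.0403
gripper_force: 1.9
```

```bash
python3 - <<'E'
from h import *
P=np.load('P.npy'); where(P)
p=cam('wrist'); balls(P,p); where(P)
E
```

```text
t 19.75 world [ 0.5693 -0.0228  0.2118] tray [-0.0084 -0.0001] yaw_y-trayx deg -89.98 F [-2.6 -3.   1.6] open 0.04025710280437503
t 19.85 world [ 0.5693 -0.0228  0.2118] tray [-0.0083 -0.0002] yaw_y-trayx deg -89.96 F [-0.2 -0.4  0.1] open 0.04016135680712004
```

>>> step_arm([
  [[0.15,0,0,0,0,0],[0.35,0,0,0,0,0],[0.55,0,0,0,0,0],[0.75,0,0,0,0,0],[0.95,0,0,0,0,0],[1.15,0,0,0,0,0],[1.35,0,0,0,0,0],[1.55,0,0,0,0,0],[1.7,0,0,0,0,0],[1.85,0,0,0,0,0],[1.95,0,0,0,0,0],[2.0,0,0,0,0,0],[2.0,0,0,0,0,0]],
])

```text
time: 20.93
tcp_pos: [0.5787, 0.036, 0.2119]
orientation: [0.761, 0.649, 0.0, -0.0]
wrist_force: [-1.6, 1.5, -0.3]
opening: 0.0401
gripper_force: 0.8
```

```bash
python3 - <<'E'
from h import *
P=np.load('P.npy'); where(P)
p=cam('wrist'); balls(P,p); save(p,'e.png')
E
```

```text
t 20.93 world [0.5787 0.036  0.2119] tray [ 0.0512 -0.0002] yaw_y-trayx deg -89.98 F [-1.6  1.5 -0.3] open 0.040101845028376
ball z 0.037 [0.094 0.002] px [307. 216.] r 100.4 0.79
ball z 0.051 [0.096 0.002] px [307. 216.] r 100.4 0.79
ball z 0.037 [0.171 0.002] px [308.   0.] r 106.5 0.77
ball z 0.051 [0.167 0.002] px [308.   0.] r 106.5 0.77
```

View pics/e.png

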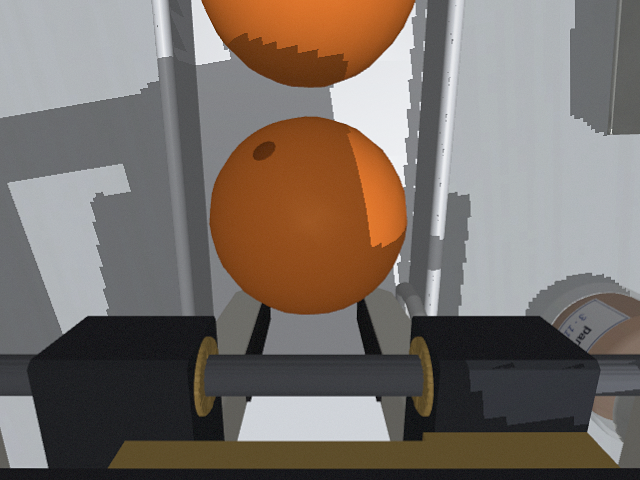

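The orange is seated in the near dimple at x ≈ 94 mm, and the right finger is holding the gate open. I'll lift straight up so the gate can shut.

>>> step_arm([
  [[-0.1,0.05,-0.2,0,0,0],[-0.1,0.05,-0.8,0,0,0],[-0.1,0.05,-1.6,0,0,0],[-0.1,0.05,-2.5,0,0,0],[-0.1,0,-3.5,0,0,0],[-0.1,0,-4.5,0,0,0],[-1.4,0,-5,0,0,0],[-2.7,0,-5,0,0,0],[-4,0,-5,0,0,0],[-5.3,0,-5,0,0,0],[-6.6,0,-5,0,0,0],[-7.9,0,-5,0,0,0],[-9.2,0,-5,0,0,0],[-10,0,-5,0,0,0],[-10,0,-5,0,0,0],[-10,0,-5,0,0,0],[-10,0,-5,0,0,0],[-10,0,-5,0,0,0],[-10,0,-5,0,0,0]],
])

```text
time: 22.62
tcp_pos: [0.5317, -0.2597, 0.3621]
orientation: [0.76, 0.65, 0.0, 0.0]
wrist_force: [-0.9, 0.0, -0.2]
opening: 0.0402
gripper_force: 0.0
```

```bash
python3 - <<'E'
from h import *
P=np.load('P.npy'); where(P)
p=cam('top'); balls(P,p); p2=cam('scene'); marks(p,['gate_tip','shutter_tab','kitchen_timer','sample_jar_3','tumbler_2']); print(T(P,0,15,48))
cv2.imwrite('pics/f.png',np.hstack([cv2.resize(p['frame'][150:300,160:360,::-1],(400,300)),cv2.resize(p2['frame'][150:300,200:400,::-1],(400,300))]))
E
```

```text
t 22.62 world [ 0.5317 -0.2597  0.3621] tray [-0.2481 -0.0003] yaw_y-trayx deg -89.93 F [-0.9  0.  -0.2] open 0.040162940481816116
ball z 0.037 [ 0.265 -0.002] px [203. 217.] r 14.0 0.84
ball z 0.051 [0.261 0.001] px [203. 217.] r 14.0 0.84
ball z 0.037 [ 0.18  -0.002] px [234. 222.] r 14.1 0.73
ball z 0.051 [0.177 0.001] px [234. 222.] r 14.1 0.73
ball z 0.037 [ 0.095 -0.002] px [266. 227.] r 14.7 0.71
ball z 0.051 [0.093 0.001] px [266. 227.] r 14.7 0.71
gate_tip [299. 237.] 0.67 [ 0.559 -0.01   0.048]
gate_tip [231. 224.] 0.33 [0.594 0.168 0.048]
shutter_tab [181. 237.] 0.61 [0.561 0.302 0.04 ]
kitchen_timer [354. 190.] 0.95 [ 0.698 -0.159  0.   ]
sample_jar_3 [304. 186.] 0.58 [ 0.712 -0.022  0.   ]
tumbler_2 [387. 163.] 0.89 [ 0.778 -0.251  0.   ]
[ 0.55566311 -0.01220942  0.048     ]
```

View pics/f.png

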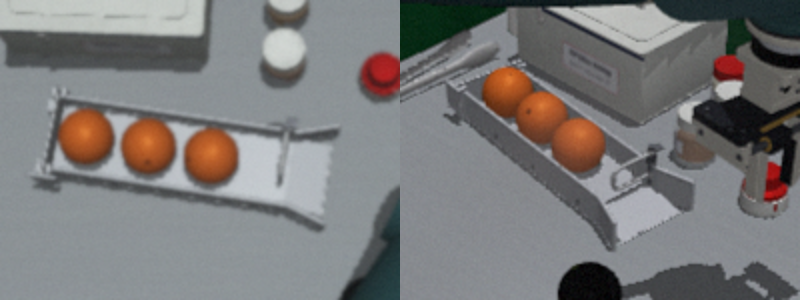

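All three dimples hold an orange, the gate and shutter are shut, and the bystanders are where they were.

```bash
python3 -c "
from station import bot; print(bot.hand_in())"
```

```text
the job is handed in; nothing more can be done
None
```

The job is handed in at about 23 s: the shutter was pushed shut first, then both loose oranges were rolled in, so all three dimples hold an orange, the gate has sprung shut, and the timer, jar and glass were not touched.

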